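Close up and lock the spacer row on the binding rail

ROBOT

A 6-joint arm with a two-finger parallel gripper is mounted at the origin on the work surface. World frame = base frame: x ahead of the robot, y to its left, z up, the work surface at z = 0. Lengths are in m, angles in degrees, forces in N, time in s.
With the tool pointing down it reaches from about 0.35 to 0.875 m from the base axis. Payload 4.2 kg.
Tool frame: the origin (TCP) lies on the front face of the gripper's body, between the roots of the fingers; the fingertips stand 70 mm ahead of it and the grasp point (between the pads) lies 51 mm ahead of it; x points along the fingers, y is the direction in which the jaws open and shut, and the axes are right-handed (so a half turn about x gives the same grasp; the last joint's range is limited). The gripper opens to 87 mm and grips with 3 to 60 N. Pads are 19 mm wide; open, the fingers measure 117 mm over their backs; the gripper's body (75 mm by 190 mm) begins 51 mm behind the grasp point.
Start: joints at [86.494, 22.042, 0.453, 0, -68.411, -14.817], TCP at [0.196, 0.593, 0.292] pointing down, gripper open.
Joint ranges: [-179.83, 179.83], [-69.29, 118.12], [-61.27, 80.66], [-181.25, 117.63], [-171.15, -9.14], [-177.46, 177.46]. Speed limits (degrees/s): [159.86, 159.86, 180, 180, 180, 180].

INTERFACE

Orientations are given as a 3x3 rotation matrix whose columns are the frame's x, y, z axes.
In Python, from station import r, viewer, spotter gives the robot as it stands.
- The arm moves only by the tool move_arm, never from a script. Its argument "series" is a list that holds one entry, the list of rows, each a list of 7 numbers: the turn, a rotation vector about the world's x, y, z scaled (see below), then the shift along the world's x, y, z scaled (see below), then the opening, from 0 (shut) to 1 (fully open). A call has 1 to 20 rows; each row shifts and turns the pose as measured when the row begins; what a row does not reach is not made up. The controller multiplies each number of a shift by 60 mm and each number of a turn by 8 degrees. A row lasts 1/8 s, in which the tool goes at most 62.5 mm and 10.7 degrees, less where a joint would pass 70% of its speed; a pose out of reach is approached as far as the arm can. A call with a number of a shift or a turn outside -1 to 1 is refused whole. A call with a gripper value outside its range is refused whole. The fingers move at their own pace and stop on an object; the grip force is fixed at half the most. Time passes only in rows, so rows that do not move let the fingers close. It gives the time, the measured TCP pose, the force and the opening at its end, in the units of the state.
- r.sense(): the state, without advancing time (a new reading comes with each control period).
- viewer.capture(name): name is "scene" or "top" or "wrist"; returns (picture, depth): 420x560x3 uint8, red, green, blue; 420x560 float32, m along the optical axis (not along the pixel's ray), 0 where there is no reading.
- viewer.camera_params(name): a dict with "mtx" (3x3 intrinsics, pixels), "pose" (4x4, takes a point from camera to world coordinates). Camera axes: x right, y down, z forward; pixel columns grow to the right and rows downward; lengths in m; the calibration is good to about 2 mm. A picture is of the moment at which its call begins: read the wrist's pose just before it. camera_params takes no time and is no camera call; for the wrist camera it gives the pose at the moment of the call.
- r.finish_job(): hands the job in, once; it reports no verdict.
Trained networks look in the newest picture that a camera, given by its name, has taken for a name from the list of things; names that differ only in an ending like _2 or _b are one class to them, and where a whole thing is asked for, a point or a joint stands for the part that bears it (a point fixed in the world has none). Each returns a list of dicts, best first, with "conf" (0 to 1); they miss things now and then, are a little off and sometimes report something else, mostly with a low value. They report only what shows in the picture. A call takes as long as a camera call. They do not tell look-alikes from the thing itself.
- spotter.find_in(camera, name): "centre" ([column, row] in pixels, amid what is visible of it).
- spotter.trace(camera, name): "mask" (420x560 bool, what is visible of it) and "centre" ([column, row] in pixels, amid what is visible of it).
The state is a dict: "time_s": time; "joints": joint angles; "joint_velocities": joint speeds; "effort": joint torques, N m; "tcp_pos": TCP position; "ee_rot": TCP orientation; "wrist_force": force on the tool from outside, world axes, zero at the start; "moment": the same for the moment, N m; "gripper_width": opening from 0.0 (shut) to 1.0 (fully open).
Only numpy, scipy, OpenCV 4.12 (cv2) and the standard library are available. Lean on these libraries where they do the work, as an engineer would, in place of code of your own. Each camera call takes 0.05 s, during which the arm holds its last target.

TASK

Using only the fingertips, push the row of five wooden spacer blocks along the rail as one train until it is tight against the metal end stop, and only then swing the red keeper arm fully closed across the rail behind the row so that it cannot slide back. Never lift or tip a block or let the row come apart, leave the other things on the bench where they are, and finish with the hand clear of everything.

Things in the scene. Friction and masses are not known exactly. Their poses are not given: they have to be found in the camera images.
- rail: Fixed level wooden rail (straight shallow channel) on a green cutting mat 3 mm thick. Origin: middle of its underside. +x runs along the channel towards the end stop, +y across to the keeper's hinge side, z up; mm in this frame below. Channel floor z = 8; side walls |y| = 23 to 31, x = -140 to 140, tops at z = 20; open at the -x end.
- rail_stop (a point): Point on the face of the aluminium end stop that the first block must meet: rail frame (130, 0, 27) mm. The stop is 62 mm wide, its top at rail z = 50 mm.
- keeper_pivot (a point): Top of the vertical hinge pin of the red keeper arm, rail frame (1, 42, 43) mm, on a wooden ear outside the +y wall. When closed, the arm's face is at rail x = 7 mm, 3 mm behind the last block of a row that is home. Closing sweeps it over the channel from the -x side, free only once the row is home.
- keeper (a joint): Hinge of the keeper arm, rad. 0 = closed (its limit): arm straight across the channel, pointing to rail -y. Grows as it opens, clockwise from above, towards the open end: at 1.57 it points to rail -x beside the wall; limit 2.4; starts at 1.55 to 2.2. From the hinge it points along (-sin q, -cos q) in rail x, y. No spring, light friction (about 1 N at mid-arm), stays where left.
- keeper_post (a point): Top centre of the red upright post on the keeper arm, 76 mm from the hinge axis, 13 mm thick, rail z = 24 to 60 mm. The arm is a red bar 12 mm thick, rail z = 22 to 38 mm, ending 82 mm from the hinge axis.
- block1: Pale wooden spacer block, 1 of 5 from the stop: 24 mm along the rail, 44 across, 38 tall, 30 to 55 g, 1 mm play each side. Origin: centre of its underside, x along the rail. Home: origin at rail x = 118 mm. Touches its neighbours; slides easily.
- block2: Dark wooden spacer block, 2 of 5 from the stop: 24 mm along the rail, 44 across, 38 tall, 30 to 55 g, 1 mm play each side. Origin: centre of its underside, x along the rail. Home: origin at rail x = 94 mm. Touches its neighbours; slides easily.
- block3: Pale wooden spacer block, 3 of 5 from the stop: 24 mm along the rail, 44 across, 38 tall, 30 to 55 g, 1 mm play each side. Origin: centre of its underside, x along the rail. Home: origin at rail x = 70 mm. Touches its neighbours; slides easily.
- block4: Dark wooden spacer block, 4 of 5 from the stop: 24 mm along the rail, 44 across, 38 tall, 30 to 55 g, 1 mm play each side. Origin: centre of its underside, x along the rail. Home: origin at rail x = 46 mm. Touches its neighbours; slides easily.
- block5: Pale wooden spacer block, 5 of 5 from the stop: 24 mm along the rail, 44 across, 38 tall, 30 to 55 g, 1 mm play each side. Origin: centre of its underside, x along the rail. Home: origin at rail x = 22 mm. Last of the row: push its free rear face, 12 mm behind the origin, clear of the walls from rail z = 20 to 46 mm. The row starts 50 to 90 mm short of the stop.
- spool: White thread spool standing near the rail's +y wall beside the stop half, 38 mm diameter, 50 mm tall; origin centre of underside. Leave it.
- wax: Yellow beeswax lump near the rail's -y wall, 45 x 30 x 22 mm; origin centre of underside. Leave it.
- bottle: Blue drinking bottle, 68 mm diameter, 210 mm tall, at the robot's right side of the mat; origin centre of underside. Leave it.
- tub: White open plastic tub, 100 mm across, 75 mm tall, at the left of the mat; origin centre of underside. Leave it.
- folder: Ivory-coloured flat bone folder, 150 x 22 x 5 mm, lying at the right of the mat; origin centre of underside. Leave it.
- brush: Glue brush lying at the left of the mat; origin on its underside. Leave it.
Mind the look-alikes: they are no part of the job. Leave any green or turquoise look-alike of the block2 alone.

How it is judged (in metres and radians):
On the way, in this order (a step that is already met when the one before it is completed fails the run):
1. the row of five is home against the end stop while the keeper is still open (x of block1 in the frame of rail above 0.115 m and x of block2 in the frame of rail above 0.0905 m and x of block3 in the frame of rail above 0.066 m and x of block4 in the frame of rail above 0.0415 m and x of block5 in the frame of rail above 0.017 m and value of joint keeper above 0.7 rad), for 0.2 s.
2. the keeper arm is closed across the rail behind the row (x of block1 in the frame of rail above 0.115 m and x of block2 in the frame of rail above 0.0905 m and x of block3 in the frame of rail above 0.066 m and x of block4 in the frame of rail above 0.0415 m and x of block5 in the frame of rail above 0.017 m and value of joint keeper below 0.08 rad), for 0.2 s.
At the end, for the whole second after the job is handed in: All five blocks stand seated and at rest in the rail in their order, the first within 3 mm of the end stop and the others within 3.5 to 5 mm of their home places (touching), with the keeper within 0.08 rad of closed (all of step 2 and x of block1 in the frame of rail below 0.122 m and x of block2 in the frame of rail below 0.098 m and x of block3 in the frame of rail below 0.074 m and x of block4 in the frame of rail below 0.05 m and x of block5 in the frame of rail below 0.026 m and z of each of block1, block2, block3, block4, block5 in the frame of rail below 0.011 m and linear speed of each of block1, block2, block3, block4, block5 below 0.01 m/s).
It fails at once if a block is lifted more than 6 mm off the channel floor (z of any of block1, block2, block3, block4, block5 in the frame of rail above 0.014 m).
It fails at once if a block is tipped more than 0.25 rad (angle between any of block1, block2, block3, block4, block5's own z axis and vertical above 0.25 rad).
It fails at once if the row comes apart: a gap of more than 8 mm opens between neighbours (x of block1 in the frame of block2 above 0.032 m or x of block2 in the frame of block3 above 0.032 m or x of block3 in the frame of block4 above 0.032 m or x of block4 in the frame of block5 above 0.032 m).
It fails at once if a bystander is moved more than 20 mm (distance of any of spool, wax, bottle, tub, folder, brush from where it was at the start of the episode above 0.02 m).
It fails at once if the spool, bottle or tub is tipped more than 0.5 rad (angle between any of spool, bottle, tub's own z axis and vertical above 0.5 rad).
It also fails if it takes over 51 s, if anything falls off the work surface, if the arm or the gripper's body presses on something with over 40 N, if the wrist force passes 120 N, or if a joint passes its speed limit or range.

## Working session

There is one attempt and no reset: what is moved stays moved. The work goes in short steps, Python scripts to look and compute and a tool call to move; the robot and the scene stay as the last step left them, time stands still between calls to the robot, and variables do not carry over. Pictures are saved under pics/ and viewed, and the job is handed in when it is done.

Besides the shell and the picture viewer there is one more tool, called after ">>>" in YAML: its name, and indented under it one key for each argument. move_arm: Moves the arm, as the interface text tells. Its arguments: {"type":"object","properties":{"series":{"type":"array","items":{"type":"array","items":{"type":"array","items":{"type":"number","minimum":-1,"maximum":1}}}}},"required":["series"]}

```bash
ls; mkdir -p pics
cat > h.py <<'E'
import numpy as np,cv2
from station import r,viewer,spotter
def save(n,img): cv2.imwrite('pics/'+n+'.png',cv2.cvtColor(img,cv2.COLOR_RGB2BGR))
def pt(P,d,u,v):
    K=P['mtx'];T=P['pose'];z=d[int(round(v)),int(round(u))]
    c=np.array([(u-K[0,2])/K[0,0]*z,(v-K[1,2])/K[1,1]*z,z,1]);return (np.array(T)@c)[:3]
def cloud(P,d):
    K=P['mtx'];T=np.array(P['pose']);v,u=np.mgrid[:d.shape[0],:d.shape[1]]
    c=np.stack([(u-K[0,2])/K[0,0]*d,(v-K[1,2])/K[1,1]*d,d,np.ones_like(d)],-1);w=c@T.T
    w=w[...,:3].copy();w[d==0]=np.nan;return w
def proj(P,X):
    X=np.atleast_2d(X);c=(np.linalg.inv(P['pose'])@np.c_[X,np.ones(len(X))].T).T
    return np.c_[c[:,0]/c[:,2]*P['mtx'][0,0]+P['mtx'][0,2],c[:,1]/c[:,2]*P['mtx'][1,1]+P['mtx'][1,2]]
E
python3 - <<'E'
from h import *
print(r.sense())
for n in ['scene','top','wrist']:
    P=viewer.camera_params(n);a,d=viewer.capture(n);save(n+'0',a);np.savez('pics/%s0.npz'%n,a=a,d=d,K=P['mtx'],T=P['pose'])
    print(n,np.round(P['mtx'],1).tolist(),np.round(P['pose'],3).tolist())
E
```

```text
pics
{'time_s': 0.0, 'joints': array([ 8.64925546e+01,  2.20901991e+01,  3.79890942e-01, -2.80925721e-02,
       -6.84102778e+01, -1.48179188e+01]), 'joint_velocities': array([ 0.01792105,  0.09090864,  0.02312281,  0.05775994,  0.10906373,
       -0.15757555]), 'effort': array([ 7.24726960e-04, -3.90668857e+01,  1.87406051e+01,  4.22004506e+00,
        1.08558498e-02, -1.98687449e-04]), 'tcp_pos': array([0.19633187, 0.59289167, 0.29116844]), 'ee_rot': array([[-5.83809602e-04, -3.14583810e-01, -9.49229522e-01],
       [-2.07274594e-03, -9.49227264e-01,  3.14584336e-01],
       [-9.99997681e-01,  2.15116900e-03, -9.78843236e-05]]), 'wrist_force': array([0.72918063, 0.36017655, 0.07116951]), 'moment': array([-0.03890443, -0.01268529, -0.00711033]), 'gripper_width': 1.002440717166586}
scene [[439.2, 0.0, 278.0], [0.0, 439.2, 206.4], [0.0, 0.0, 1.0]] [[0.149, 0.663, -0.733, 1.229], [0.989, -0.104, 0.106, -0.115], [-0.006, -0.741, -0.672, 0.801], [0.0, 0.0, 0.0, 1.0]]
top [[437.0, 0.0, 271.7], [0.0, 437.0, 214.7], [0.0, 0.0, 1.0]] [[-0.026, -0.981, 0.19, 0.201], [-1.0, 0.026, -0.002, -0.016], [-0.003, -0.19, -0.982, 1.342], [0.0, 0.0, 0.0, 1.0]]
wrist [[343.1, 0.0, 278.3], [0.0, 343.1, 207.8], [0.0, 0.0, 1.0]] [[-0.314, -0.905, -0.289, 0.275], [-0.949, 0.3, 0.093, 0.567], [0.002, 0.303, -0.953, 0.384], [0.0, 0.0, 0.0, 1.0]]
```

View pics/scene0.png

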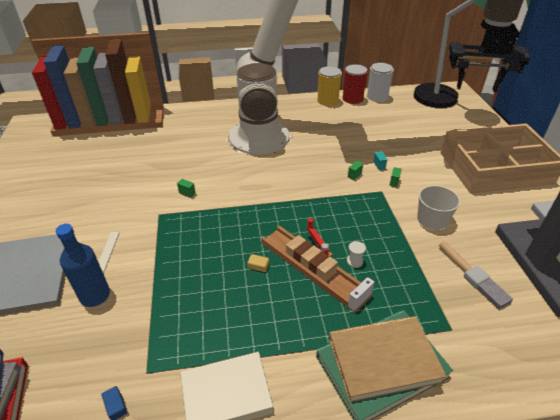

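View pics/top0.png

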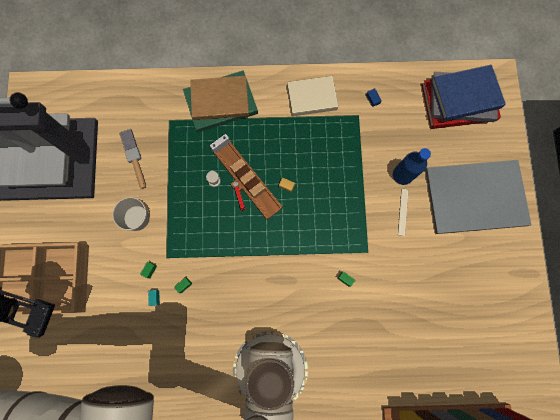

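View pics/wrist0.png

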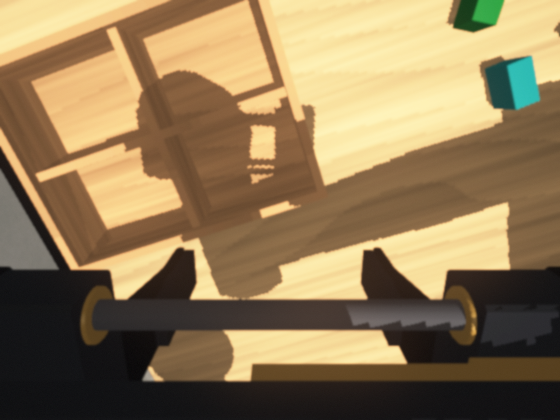

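Scene: rail with the stop at top pixel (221,143) and its open end at (270,213). The row is near (245,172), the red keeper near (238,196), spool (213,178), wax (287,185). The green/turquoise blocks at (148,270), (183,285), (153,297), (346,279) are look-alikes lying off the rail.

Run:
```python
from h import *
for n,(x0,y0,x1,y1) in {'top':(195,120,305,230),'scene':(235,205,395,325)}.items():
    z=np.load('pics/%s0.npz'%n);a=z['a'][y0:y1,x0:x1];k=5 if n=='scene' else 5
    save(n+'crop',cv2.resize(a,None,fx=k,fy=k,interpolation=cv2.INTER_CUBIC))
```

```text
(no output)
```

View pics/topcrop.png

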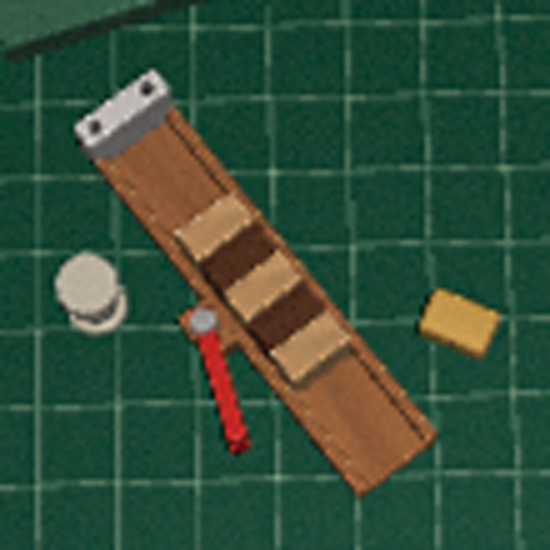

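View pics/scenecrop.png

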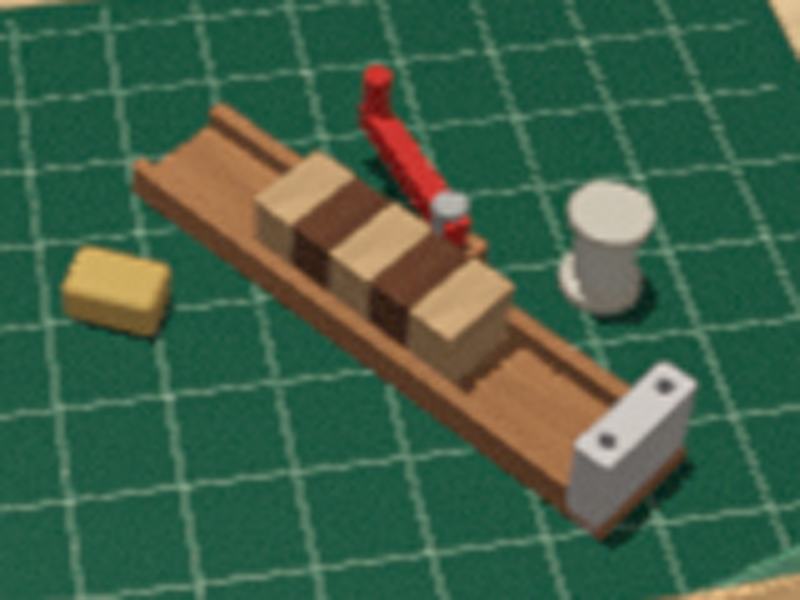

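Run:
```python
from h import *
for n,(x0,y0,x1,y1) in {'top':(195,120,305,230),'scene':(235,205,395,325)}.items():
    z=np.load('pics/%s0.npz'%n);w=cloud(dict(mtx=z['K'],pose=z['T']),z['d'])[y0:y1,x0:x1].reshape(-1,3);c=z['a'][y0:y1,x0:x1].reshape(-1,3).astype(int)
    red=(c[:,0]>110)&(c[:,1]<60)&(c[:,2]<70)
    wood=(c[:,0]>c[:,1]+12)&(c[:,1]>c[:,2])&~red
    print(n,'mat z',np.nanmedian(w[(c[:,1]>c[:,0]+20)][:,2]))
    for nm,m in [('red',red&(w[:,2]>.015)),('blocktop',wood&(abs(w[:,2]-.049)<.006)),('wall',wood&(abs(w[:,2]-.023)<.005)),('floor',wood&(abs(w[:,2]-.011)<.003)),('stop',(abs(w[:,2]-.053)<.006)&(abs(c[:,0]-c[:,2])<40)&(c[:,0]>80))]:
        q=w[m]; 
        if len(q)<5: print(nm,len(q));continue
        mu=np.median(q,0);rc=cv2.minAreaRect(q[:,:2].astype(np.float32)*1000)
        print(nm,len(q),mu.round(4),[np.round(t,1) for t in rc])
```

```text
top mat z 0.0030535882543786252
red 90 [0.5101 0.0794 0.0405] [array([508.6,  78.7]), array([75.3, 12. ]), np.float64(15.8)]
blocktop 548 [0.5702 0.0539 0.0488] [array([557. ,  86.7]), array([137.8, 115.2]), np.float64(37.0)]
wall 546 [0.5547 0.0353 0.023 ] [array([567.3,  66.5]), array([288.3, 164.5]), np.float64(54.8)]
floor 441 [0.5178 0.0164 0.0108] [array([562.6,  64.8]), array([275. , 125.4]), np.float64(48.0)]
stop 237 [0.5909 0.1515 0.0527] [array([622.5, 142.5]), array([166.2,  89.4]), np.float64(9.8)]
scene mat z 0.0012558624618872472
red 132 [0.5107 0.0784 0.0392] [array([521.2,  81.5]), array([89.5, 12.1]), np.float64(15.0)]
blocktop 906 [0.5816 0.0593 0.0471] [array([645.1,  86.4]), array([324.4,  91.1]), np.float64(19.2)]
wall 891 [0.5734 0.0295 0.0215] [array([567. ,  53.3]), array([261.1, 153.2]), np.float64(54.5)]
floor 750 [0.622  0.0849 0.0098] [array([597.6,  48.5]), array([290.2, 134.9]), np.float64(46.9)]
stop 397 [0.6765 0.1509 0.051 ] [array([639.8, 152.4]), array([ 50.1, 162.9]), np.float64(76.5)]
```

>>> move_arm:
  series:
    - [[0,0,0.55,0.47,-0.76,0,0],[0,0,0.55,0.47,-0.76,0,0],[0,0,0.55,0.47,-0.76,0,0],[0,0,0.55,0.47,-0.76,0,0],[0,0,0.55,0.47,-0.76,0,0],[0,0,0.55,0.47,-0.76,0,0],[0,0,0.55,0.47,-0.76,0,0],[0,0,0.55,0.47,-0.76,0,0],[0,0,0.55,0.47,-0.76,0,0],[0,0,0.55,0.47,-0.76,0,0],[0,0,0.55,0.47,-0.76,0,0],[0,0,0.55,0.47,-0.76,0,0],[0,0,0,0,0,0,0]]

```text
time_s: 1.78
tcp_pos: [0.5406, 0.0265, 0.2875]
ee_rot: [[0.002, 0.594, -0.805], [-0.004, -0.805, -0.594], [-1.0, 0.004, 0.001]]
wrist_force: [-0.7, 0.0, -0.5]
gripper_width: 0.004
```

Run:
```python
from h import *
s=r.sense();print(s['time_s'],s['tcp_pos'],s['ee_rot'].round(3).tolist(),s['joints'].round(1))
for n in ['wrist','scene','top']:
    P=viewer.camera_params(n);a,d=viewer.capture(n);save(n+'1',a);np.savez('pics/%s1.npz'%n,a=a,d=d,K=P['mtx'],T=P['pose'])
```

```text
1.775 [0.54055961 0.0265477  0.28751084] [[0.002, 0.594, -0.805], [-0.004, -0.805, -0.594], [-1.0, 0.004, 0.001]] [ 20.1  14.1 -11.9   0.3 -64.  106.2]
```

View pics/wrist1.png

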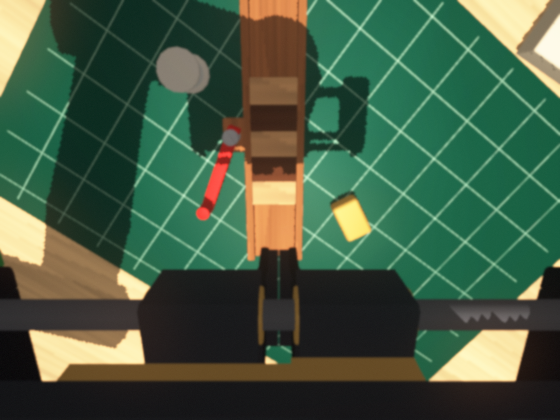

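Run:
```python
from h import *
a=np.load('pics/wrist1.npz')['a']
save('w1c',cv2.resize(a[60:270,180:380],None,fx=2.85,fy=2.85,interpolation=cv2.INTER_CUBIC))
a=np.load('pics/wrist1.npz')['a']
save('w1f',cv2.resize(a[200:380,200:360],None,fx=3.3,fy=3.3,interpolation=cv2.INTER_CUBIC))
```

```text
(no output)
```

View pics/w1c.png

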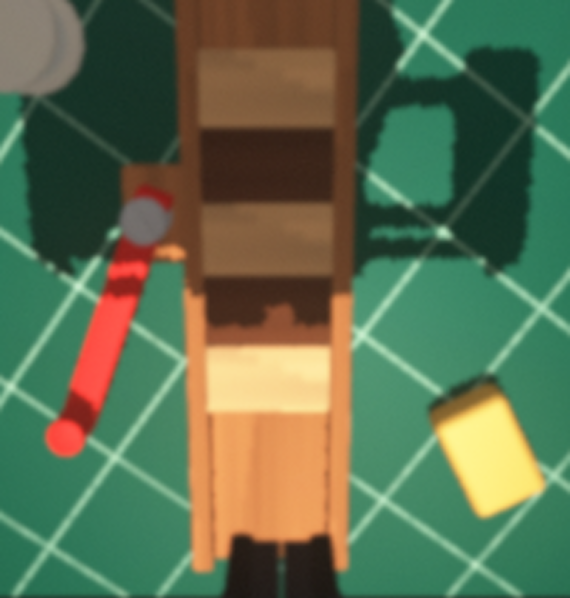

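View pics/w1f.png

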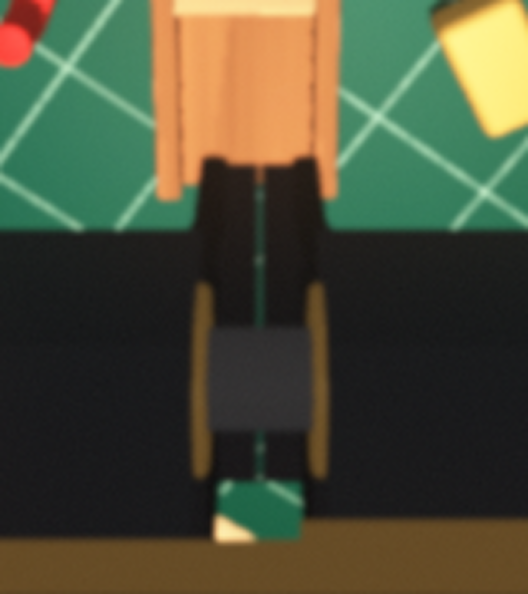

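```bash
cat > fit.py <<'E'
from h import *
from scipy.optimize import least_squares
off={'wrist':(2.85,180,60),'top':(5,195,120),'scene':(5,235,205)}
# (cam,u,v,kind,args)
C=[('wrist',207,411,'row',(-60,22,46)),('wrist',330,411,'row',(-60,-22,46)),('wrist',197,48,'row',(60,22,46)),('wrist',337,48,'row',(60,-22,46)),
('wrist',192,572,'rail',(-140,31,20)),('wrist',348,570,'rail',(-140,-31,20)),('wrist',146,221,'rail',(1,42,43)),('wrist',66,438,'post',60),
('top',203,320,'rail',(1,42,43)),('top',238,443,'post',60),('top',95,153,'rail',(130,31,50)),('top',172,98,'rail',(130,-31,50)),('top',175,233,'row',(60,22,46)),('top',236,195,'row',(60,-22,46)),
('scene',451,200,'rail',(1,42,43)),('scene',575,445,'rail',(130,-31,50)),('scene',668,365,'rail',(130,31,50)),('scene',258,205,'row',(-60,-22,46)),('scene',318,152,'row',(-60,22,46)),('scene',513,290,'row',(60,22,46)),
('scene',135,160,'rail',(-140,-31,20)),('scene',220,105,'rail',(-140,31,20)),('scene',378,74,'post',60)]
cams={}
for c in off:
    z=np.load('pics/%s%d.npz'%(c,1 if c=='wrist' else 0));cams[c]=dict(mtx=z['K'],pose=z['T'])
def W(p,X):
    X=np.array(X,float)/1000;c,s=np.cos(p[2]),np.sin(p[2]);return np.array([p[0]+c*X[0]-s*X[1],p[1]+s*X[0]+c*X[1],X[2]+.003])
def res(p,L):
    o=[]
    for c,u,v,k,a in L:
        if k=='rail':X=a
        elif k=='row':X=(a[0]+p[3]*1000,a[1],a[2])
        else:X=(1-76*np.sin(p[4]),42-76*np.cos(p[4]),a)
        f,x0,y0=off[c];uv=np.array([(u+.5)/f-.5+x0,(v+.5)/f-.5+y0])
        o.append(proj(cams[c],W(p,X))[0]-uv)
    return np.ravel(o)
if __name__=='__main__':
  for sel in (['wrist'],['top'],['scene'],['wrist','top','scene']):
    L=[c for c in C if c[0] in sel]
    s=least_squares(res,[.567,.065,.61,0,1.9],args=(L,),loss='soft_l1',x_scale=[.01,.01,.1,.01,.1])
    print(sel,s.x.round(4),'yaw',np.degrees(s.x[2]).round(2),np.round(res(s.x,L),1).tolist())
E
python3 fit.py
```

```text
['wrist'] [ 0.5754  0.0573  0.6363 -0.0047  1.9365] yaw 36.46 [-0.1, -0.0, 0.4, -0.1, 0.3, 0.0, 0.0, 0.1, 0.4, -0.4, -0.3, 0.2, -1.0, 0.1, 0.0, -0.0]
['top'] [ 0.5708  0.0545  0.6283 -0.0022  1.9356] yaw 36.0 [0.4, 1.4, -0.2, -1.0, -0.2, 0.1, 0.5, -0.5, 0.1, 0.6, -0.6, -0.2]
['scene'] [ 0.5802  0.0582  0.6348 -0.0038  1.9347] yaw 36.37 [0.1, 1.0, 0.0, 0.4, -0.6, -0.4, -0.4, -1.0, 0.5, -0.0, 0.8, -0.4, -0.7, 1.1, 0.2, -0.6, 0.1, 0.3]
['wrist', 'top', 'scene'] [ 0.5757  0.0574  0.6355 -0.0049  1.9344] yaw 36.41 [-0.1, -0.2, 0.4, -0.2, 0.4, -0.2, 0.1, -0.1, 0.3, -0.6, -0.3, 0.0, -0.9, -0.2, 0.1, -0.4, -0.5, -0.0, -1.0, -2.6, -1.4, -1.2, -0.7, -1.9, -0.4, -0.2, -1.2, -1.0, -0.6, -0.4, -0.9, -1.4, -1.6, -2.0, -1.4, -2.6, -0.5, -1.6, -0.4, -2.2, -1.3, -0.2, -0.4, -1.8, -0.6, -1.0]
```

>>> move_arm:
  series:
    - [[0,0,0,-0.38,-0.24,0,0],[0,0,0,-0.38,-0.24,-0.3,0],[0,0,0,0,0,-0.6,0],[0,0,0,0,0,-0.6,0],[0,0,0,0,0,-0.6,0],[0,0,0,0,0,-0.6,0],[0,0,0,0,0,-0.3,0],[0,0,0,0,0,0,0]]

```text
time_s: 2.92
tcp_pos: [0.4887, 0.0105, 0.1066]
ee_rot: [[0.009, 0.612, -0.791], [-0.001, -0.791, -0.612], [-1.0, 0.006, -0.007]]
wrist_force: [0.1, 0.6, -0.3]
gripper_width: 0.004
```

```bash
cat >> h.py <<'E'
O=np.array([.5755,.0573]);Y=.6361
def state():
    s=r.sense();d=s['tcp_pos'][:2]-O;c,n=np.cos(Y),np.sin(Y)
    R=s['ee_rot'];y=R[:,1]
    print('t',round(s['time_s'],2),'tcp',s['tcp_pos'].round(4),'rail',np.round([1000*(c*d[0]+n*d[1]),1000*(-n*d[0]+c*d[1]),1000*(s['tcp_pos'][2]-.073)],1),'yawerr',round(np.degrees(np.arctan2(y[1],y[0]))+90-np.degrees(Y),2),'tilt',R[:2,0].round(4),'F',s['wrist_force'].round(1))
def snap(n,cam):
    P=viewer.camera_params(cam);a,d=viewer.capture(cam);save(n,a);np.savez('pics/%s.npz'%n,a=a,d=d,K=P['mtx'],T=P['pose']);return P,a,d
E
python3 - <<'E'
from h import *
state();snap('wrist2','wrist')
E
```

```text
t 2.92 tcp [0.4887 0.0105 0.1066] rail [-97.7  13.9  33.6] yawerr 1.3 tilt [ 0.0093 -0.0006] F [ 0.1  0.6 -0.3]
```

View pics/wrist2.png

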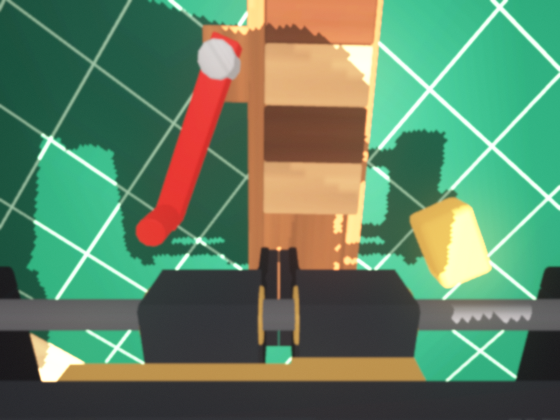

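>>> move_arm:
  series:
    - [[0,0.06,-0.16,0.14,-0.19,-0.06,0],[0,0,0,0,0,0,0],[0,0,0,0,0,0,0]]

```text
time_s: 3.35
tcp_pos: [0.4999, -0.0005, 0.1064]
ee_rot: [[0.008, 0.594, -0.804], [0.001, -0.804, -0.594], [-1.0, 0.004, -0.007]]
wrist_force: [-0.2, -0.2, 0.9]
gripper_width: 0.006
```

Run:
```python
from h import *
state();snap('wrist3','wrist')
```

```text
t 3.35 tcp [ 0.4999 -0.0005  0.1064] rail [-95.1  -1.5  33.4] yawerr 0.03 tilt [0.008  0.0015] F [-0.2 -0.2  0.9]
```

View pics/wrist3.png

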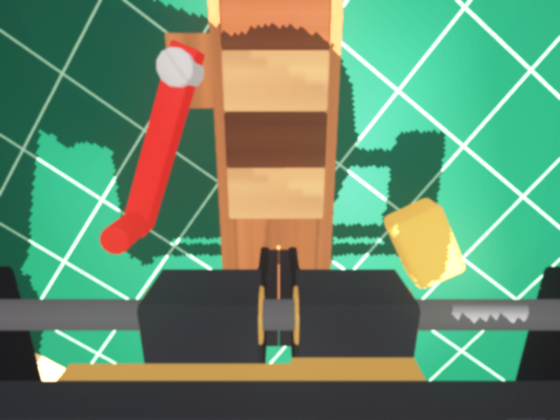

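>>> move_arm:
  series:
    - [[0,0.06,0,0,0,-0.12,0],[0,0,0,0,0,-0.02,0]]

```text
time_s: 3.65
tcp_pos: [0.4999, -0.0005, 0.0979]
ee_rot: [[-0.0, 0.594, -0.804], [0.002, -0.804, -0.594], [-1.0, -0.002, -0.001]]
wrist_force: [0.4, 0.3, -0.3]
gripper_width: 0.001
```

Run:
```python
from h import *
state()
```

```text
t 3.65 tcp [ 0.4999 -0.0005  0.0979] rail [-95.2  -1.6  24.9] yawerr 0.02 tilt [-0.0002  0.0018] F [ 0.4  0.3 -0.3]
```

>>> move_arm:
  series:
    - [[0,0,0,0.053,0.045,0.01,0],[0,0,0,0.053,0.045,0,0],[0,0,0,0.053,0.04,0,0],[0,0,0,0.053,0.04,0,0],[0,0,0,0.053,0.04,0,0]]

```text
time_s: 4.28
tcp_pos: [0.5165, 0.0129, 0.0983]
ee_rot: [[-0.001, 0.595, -0.804], [0.001, -0.804, -0.595], [-1.0, -0.002, 0.0]]
wrist_force: [-1.2, -0.6, 0.9]
gripper_width: 0.002
```

Run:
```python
from h import *
state();snap('wrist4','wrist')
```

```text
t 4.28 tcp [0.5165 0.0129 0.0983] rail [-73.8  -0.6  25.3] yawerr 0.04 tilt [-0.0014  0.0012] F [-1.2 -0.6  0.9]
```

View pics/wrist4.png

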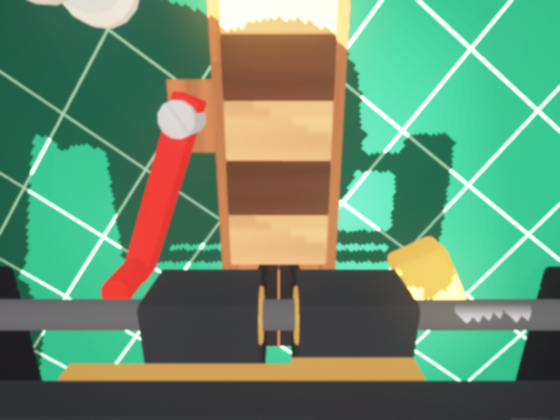

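>>> move_arm:
  series:
    - [[0,0,0,0.06,0.045,0,0],[0,0,0,0.06,0.045,0,0],[0,0,0,0.06,0.045,0,0],[0,0,0,0.06,0.045,0,0],[0,0,0,0.06,0.045,0,0],[0,0,0,0.06,0.045,0,0],[0,0,0,0.06,0.045,0,0],[0,0,0,0.06,0.045,0,0],[0,0,0,0.05,0.037,0,0],[0,0,0,0.04,0.03,0,0]]

```text
time_s: 5.58
tcp_pos: [0.5521, 0.0398, 0.0981]
ee_rot: [[-0.005, 0.594, -0.804], [-0.0, -0.804, -0.594], [-1.0, -0.003, 0.004]]
wrist_force: [-1.9, -1.6, 1.2]
gripper_width: 0.007
```

Run:
```python
from h import *
state();P,a,d=snap('top5','top');save('top5c',cv2.resize(a[120:230,195:305],None,fx=5,fy=5,interpolation=cv2.INTER_CUBIC))
P,a,d=snap('scene5','scene');save('scene5c',cv2.resize(a[205:325,235:395],None,fx=5,fy=5,interpolation=cv2.INTER_CUBIC))
```

```text
t 5.58 tcp [0.5521 0.0398 0.0981] rail [-29.3  -0.1  25.1] yawerr 0.03 tilt [-0.0046 -0.    ] F [-1.9 -1.6  1.2]
```

View pics/scene5c.png

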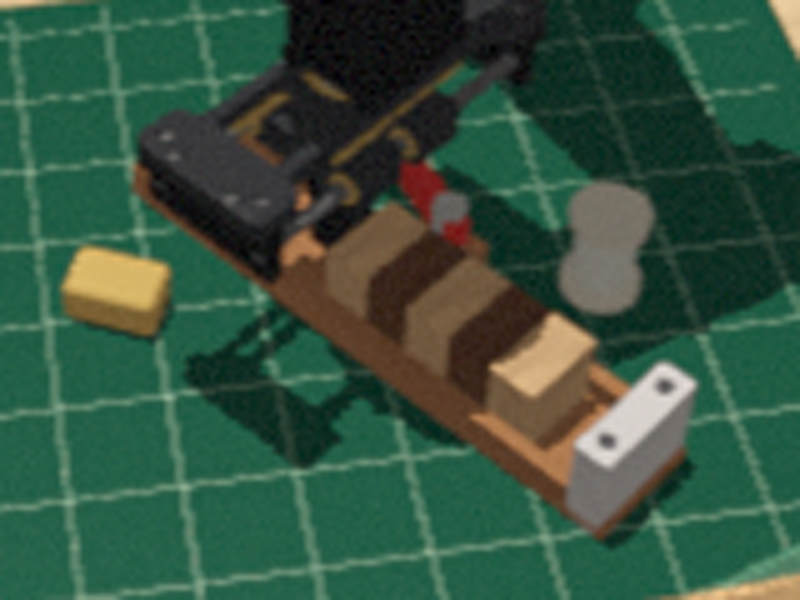

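>>> move_arm:
  series:
    - [[0,0.02,0,0.054,0.04,0,0],[0,0,0,0.054,0.04,0,0],[0,0,0,0.054,0.04,0,0],[0,0,0,0.054,0.04,0,0],[0,0,0,0.054,0.04,0,0],[0,0,0,0.04,0.03,0,0],[0,0,0,0.03,0.022,0,0]]

```text
time_s: 6.55
tcp_pos: [0.5739, 0.0559, 0.098]
ee_rot: [[-0.007, 0.594, -0.804], [0.0, -0.804, -0.594], [-1.0, -0.004, 0.006]]
wrist_force: [-0.1, -1.3, 1.4]
gripper_width: -0.001
```

Run:
```python
from h import *
state()
```

```text
t 6.55 tcp [0.5739 0.0559 0.098 ] rail [-2.1 -0.1 25. ] yawerr 0.02 tilt [-0.0074  0.    ] F [-0.1 -1.3  1.4]
```

>>> move_arm:
  series:
    - [[0,0,0,0.03,0.022,0,0],[0,0,0,0.03,0.022,0,0]]

```text
time_s: 6.8
tcp_pos: [0.5759, 0.0575, 0.0978]
ee_rot: [[-0.013, 0.594, -0.804], [-0.002, -0.804, -0.594], [-1.0, -0.006, 0.012]]
wrist_force: [-5.5, -5.5, 6.0]
gripper_width: 0.005
```

Run:
```python
from h import *
state()
P,a,d=snap('scene6','scene');save('scene6c',cv2.resize(a[205:325,235:395],None,fx=5,fy=5,interpolation=cv2.INTER_CUBIC))
```

```text
t 6.8 tcp [0.5759 0.0575 0.0978] rail [ 0.4 -0.  24.8] yawerr 0.01 tilt [-0.0128 -0.0025] F [-5.5 -5.5  6. ]
```

View pics/scene6c.png

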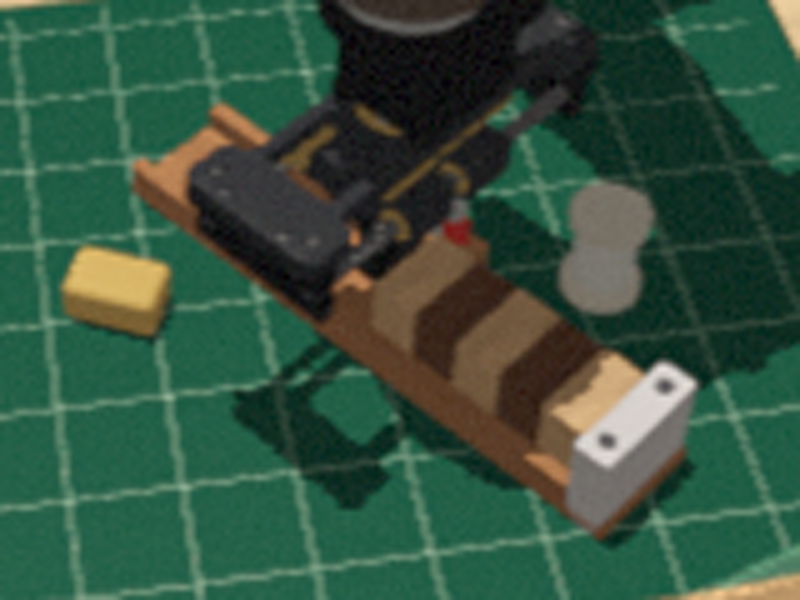

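>>> move_arm:
  series:
    - [[0,0,0,0.01,0.008,0,0],[0,0,0,0,0,0,0],[0,0,0,-0.03,-0.022,0,0],[0,0.05,0,-0.08,-0.06,0,0],[0,0.05,0,-0.2,-0.15,0,0],[0,0,0,-0.2,-0.15,0.2,0],[0,0,0,0,0,0.6,0],[0,0,0,0,0,0.6,0],[0,0,0,0,0,0.3,0],[0,0,0,0,0,0,0]]

```text
time_s: 8.1
tcp_pos: [0.5421, 0.032, 0.2059]
ee_rot: [[-0.022, 0.593, -0.805], [0.0, -0.805, -0.593], [-1.0, -0.013, 0.017]]
wrist_force: [-0.1, 0.1, -0.5]
gripper_width: 0.005
```

Run:
```python
from h import *
state();snap('wrist7','wrist')
```

```text
t 8.1 tcp [0.5421 0.032  0.2059] rail [-41.9  -0.5 132.9] yawerr -0.06 tilt [-0.0217  0.0001] F [-0.1  0.1 -0.5]
```

View pics/wrist7.png

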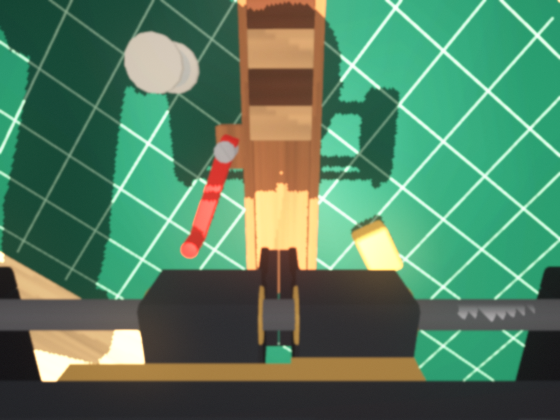

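Run:
```python
from h import *
z=np.load('pics/wrist7.npz');P=dict(mtx=z['K'],pose=z['T']);c,s=np.cos(Y),np.sin(Y)
w=lambda X:np.array([O[0]+(c*X[0]-s*X[1])/1e3,O[1]+(s*X[0]+c*X[1])/1e3,X[2]/1e3+.003])
img=cv2.cvtColor(z['a'],cv2.COLOR_RGB2BGR)
q=1.935
pts=[(10,22,46),(10,-22,46),(34,22,46),(34,-22,46),(1,42,43),(1-76*np.sin(q),42-76*np.cos(q),60)]
uv=proj(P,np.array([w(p) for p in pts]));print(uv.round(1).tolist())
for u in uv: cv2.circle(img,tuple(int(round(t*4)) for t in u),8,(255,0,255),1,cv2.LINE_AA,2)
cv2.imwrite('pics/w7c.png',cv2.resize(img[60:270,160:360],None,fx=2.85,fy=2.85,interpolation=cv2.INTER_CUBIC))
```

```text
[[250.8, 140.1], [312.4, 140.2], [249.9, 105.1], [313.5, 105.1], [224.2, 151.9], [189.4, 249.9]]
```

View pics/w7c.png

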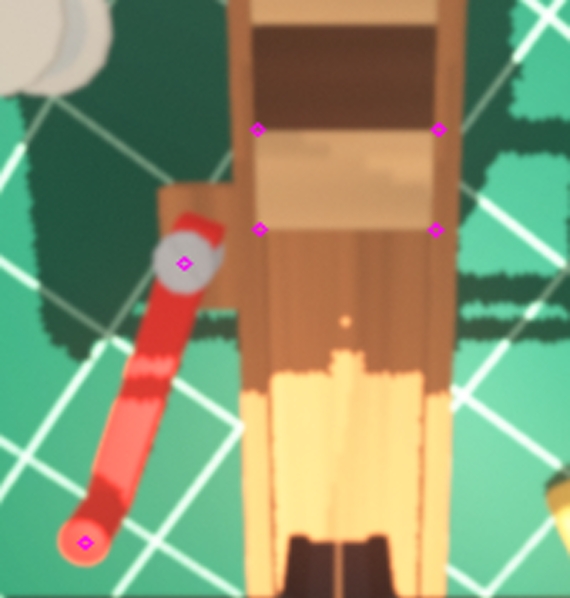

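>>> move_arm:
  series:
    - [[0,-0.15,0,-0.4,0.4,0,0],[0,0,0,-0.42,0.42,0,0],[0,0,0,-0.4,0.4,0,0],[0,0,0,0,0,0,0],[0,0,0,0,0,0,0]]

```text
time_s: 8.78
tcp_pos: [0.4633, 0.1043, 0.2003]
ee_rot: [[-0.01, 0.591, -0.806], [-0.004, -0.807, -0.591], [-1.0, -0.003, 0.01]]
wrist_force: [-0.2, -0.8, -0.1]
gripper_width: 0.004
```

Run:
```python
from h import *
state()
```

```text
t 8.78 tcp [0.4633 0.1043 0.2003] rail [-62.4 104.4 127.3] yawerr -0.21 tilt [-0.0099 -0.0038] F [-0.2 -0.8 -0.1]
```

Good spot, about 36 mm outside the post. Going down, then checking.

>>> move_arm:
  series:
    - [[0,-0.06,0,0.02,-0.01,-0.5,0],[0,0,0,0,0,-0.5,0],[0,0,0,0,0,-0.35,0],[0,0,0,0,0,0,0],[0,0,0,0,0,0,0]]

```text
time_s: 9.4
tcp_pos: [0.4672, 0.101, 0.1165]
ee_rot: [[-0.0, 0.587, -0.81], [-0.004, -0.809, -0.587], [-1.0, 0.003, 0.003]]
wrist_force: [-0.2, -0.1, -0.2]
gripper_width: 0.003
```

Run:
```python
from h import *
state();snap('wrist8','wrist')
```

```text
t 9.4 tcp [0.4672 0.101  0.1165] rail [-61.1  99.5  43.5] yawerr -0.49 tilt [-0.0004 -0.0041] F [-0.2 -0.1 -0.2]
```

View pics/wrist8.png

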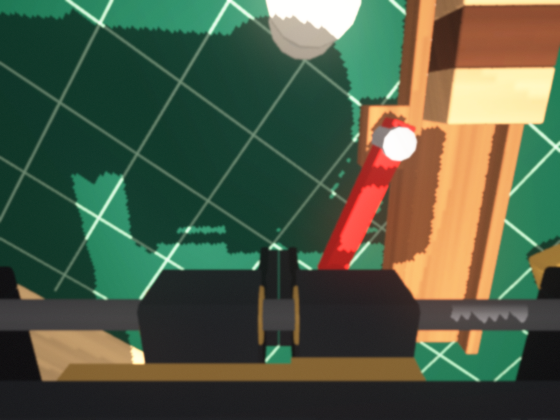

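```bash
cat > arc.py <<'E'
from h import *
import sys
q0,q1,n,D=map(float,sys.argv[1:]);state()
s=r.sense();p=s['tcp_pos'][:2]
c,sn=np.cos(Y),np.sin(Y)
for q in np.linspace(q0,q1,int(n)+1)[0:]:
    a=np.array([1-76*np.sin(q)-D*np.cos(q),42-76*np.cos(q)+D*np.sin(q)])
    w=O+np.array([c*a[0]-sn*a[1],sn*a[0]+c*a[1]])/1e3
    print(round(q,2),a.round(1),((w-p)/.06).round(2));p=w
E
python3 arc.py 1.9 0.8 12 16.5
```

```text
t 9.45 tcp [0.4671 0.1011 0.1166] rail [-61.2  99.6  43.6] yawerr -0.49 tilt [-0.0003 -0.0039] F [ 0.2 -0.1  0.1]
1.9 [-65.6  82.2] [ 0.11 -0.28]
1.81 [-69.   75.9] [ 0.02 -0.12]
1.72 [-71.8  69.4] [ 0.03 -0.12]
1.62 [-74.   62.6] [ 0.04 -0.11]
1.53 [-75.6  55.6] [ 0.05 -0.11]
1.44 [-76.5  48.6] [ 0.06 -0.1 ]
1.35 [-76.8  41.5] [ 0.07 -0.1 ]
1.26 [-76.4  34.3] [ 0.08 -0.09]
1.17 [-75.4  27.3] [ 0.08 -0.08]
1.08 [-73.7  20.4] [ 0.09 -0.08]
0.98 [-71.4  13.6] [ 0.1  -0.07]
0.89 [-68.5   7.1] [ 0.1  -0.06]
0.8 [-65.    0.9] [ 0.11 -0.05]
```

>>> move_arm:
  series:
    - [[0,0,0.05,0.05,-0.14,0,0],[0,0,0,0.05,-0.14,0,0],[0,0,0,0.02,-0.12,0,0],[0,0,0,0.03,-0.12,0,0],[0,0,0,0.04,-0.11,0,0],[0,0,0,0.05,-0.11,0,0]]

```text
time_s: 10.2
tcp_pos: [0.4836, 0.0543, 0.1189]
ee_rot: [[0.005, 0.593, -0.805], [-0.001, -0.805, -0.593], [-1.0, 0.004, -0.003]]
wrist_force: [-0.8, 0.7, -0.1]
gripper_width: 0.004
```

```bash
python3 arc.py 1.44 0.4 11 16.5;python3 - <<'E'
from h import *
snap('wrist9','wrist')
P,a,d=snap('scene9','scene');save('scene9c',cv2.resize(a[205:325,235:395],None,fx=5,fy=5,interpolation=cv2.INTER_CUBIC))
E
```

```text
t 10.2 tcp [0.4836 0.0543 0.1189] rail [-75.7  52.2  45.9] yawerr -0.06 tilt [ 0.0046 -0.0011] F [-0.8  0.7 -0.1]
1.44 [-76.5  48.4] [ 0.03 -0.06]
1.35 [-76.8  41.1] [ 0.07 -0.1 ]
1.25 [-76.3  33.8] [ 0.08 -0.09]
1.16 [-75.2  26.5] [ 0.09 -0.09]
1.06 [-73.4  19.4] [ 0.09 -0.08]
0.97 [-70.9  12.5] [ 0.1  -0.07]
0.87 [-67.8   5.8] [ 0.11 -0.06]
0.78 [-64.1  -0.5] [ 0.11 -0.05]
0.68 [-59.8  -6.5] [ 0.12 -0.04]
0.59 [-54.9 -12. ] [ 0.12 -0.03]
0.49 [-49.6 -17.1] [ 0.12 -0.01]
0.4 [-43.8 -21.6] [ 0.12 -0.  ]
```

View pics/wrist9.png

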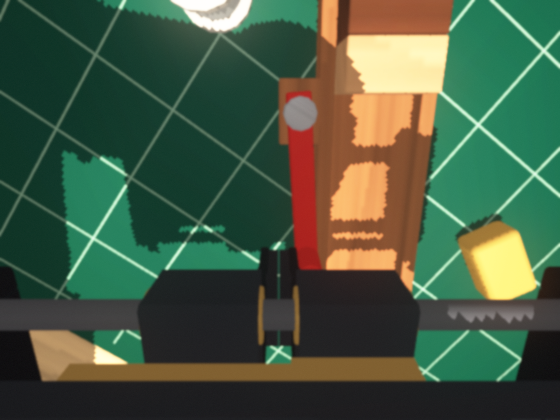

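View pics/scene9c.png

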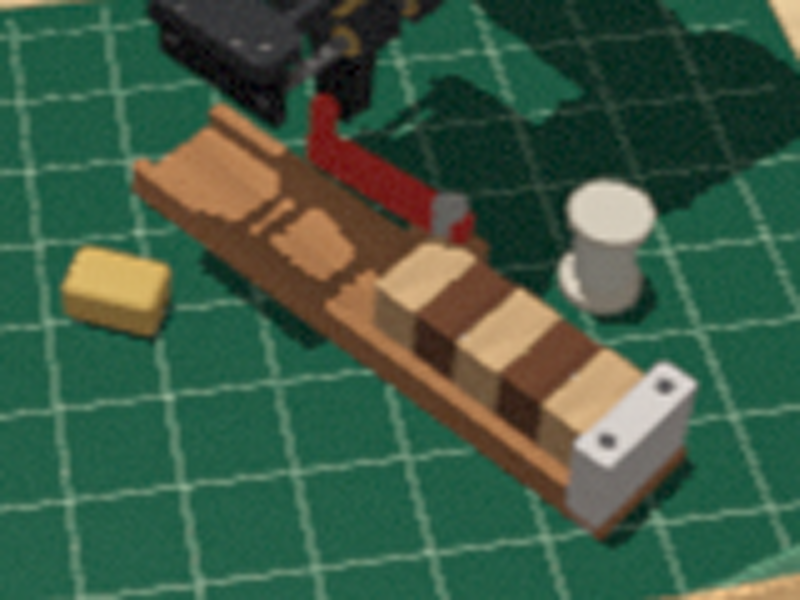

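>>> move_arm:
  series:
    - [[0,0,0,0.03,-0.06,-0.03,0],[0,0,0,0.07,-0.1,-0.02,0],[0,0,0,0.08,-0.09,0,0],[0,0,0,0.09,-0.09,0,0],[0,0,0,0.09,-0.08,0,0],[0,0,0,0.1,-0.07,0,0]]

```text
time_s: 11.05
tcp_pos: [0.5131, 0.0234, 0.1154]
ee_rot: [[0.005, 0.593, -0.805], [-0.001, -0.805, -0.593], [-1.0, 0.004, -0.003]]
wrist_force: [0.7, 0.9, -0.1]
gripper_width: 0.005
```

```bash
python3 arc.py 0.9 0.0 10 16.5;python3 - <<'E'
from h import *
snap('wrist10','wrist')
P,a,d=snap('scene10','scene');save('scene10c',cv2.resize(a[205:325,235:395],None,fx=5,fy=5,interpolation=cv2.INTER_CUBIC))
E
```

```text
t 11.05 tcp [0.5131 0.0234 0.1154] rail [-70.3   9.8  42.4] yawerr -0.04 tilt [ 0.0046 -0.001 ] F [ 0.7  0.9 -0.1]
0.9 [-68.8   7.7] [ 0.04 -0.01]
0.81 [-65.4   1.5] [ 0.11 -0.05]
0.72 [-61.5  -4.3] [ 0.11 -0.04]
0.63 [-57.1  -9.7] [ 0.11 -0.03]
0.54 [-52.2 -14.7] [ 0.12 -0.02]
0.45 [-46.9 -19.3] [ 0.12 -0.01]
0.36 [-41.2 -23.3] [0.12 0.  ]
0.27 [-35.2 -26.8] [0.12 0.01]
0.18 [-28.8 -29.8] [0.11 0.02]
0.09 [-22.3 -32.2] [0.11 0.03]
0.0 [-15.5 -34. ] [0.11 0.04]
```

View pics/wrist10.png

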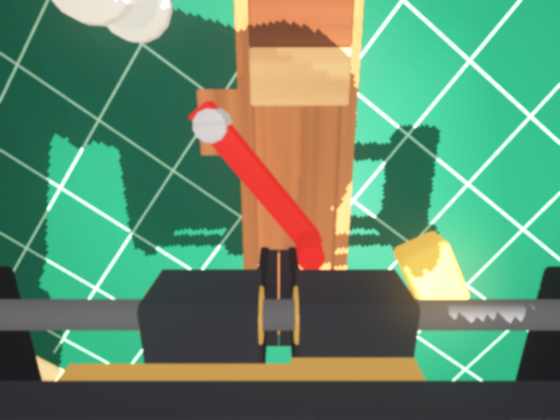

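View pics/scene10c.png

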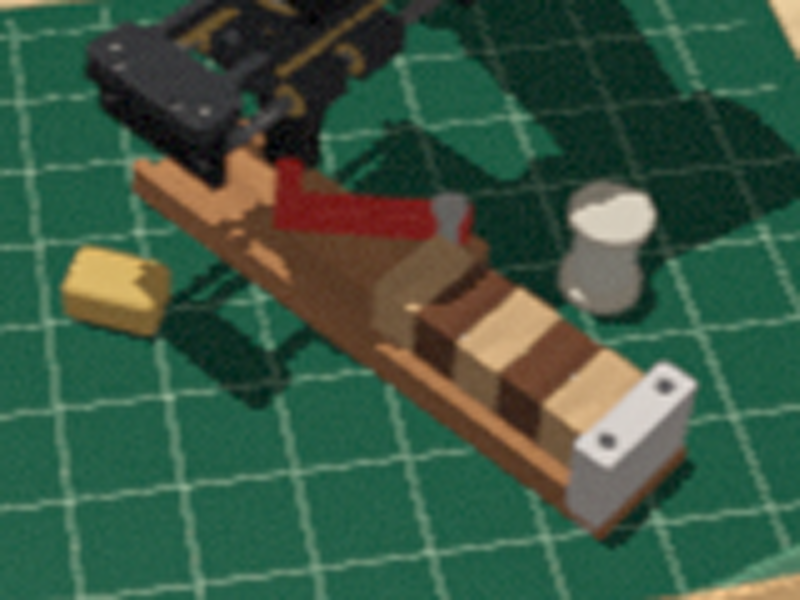

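>>> move_arm:
  series:
    - [[0,0,0,0.04,-0.02,0,0],[0,0,0,0.1,-0.05,0,0],[0,0,0,0.1,-0.04,0,0],[0,0,0,0.1,-0.03,0,0],[0,0,0,0.1,-0.02,0,0],[0,0,0,0.1,-0.01,0,0]]

```text
time_s: 11.9
tcp_pos: [0.5465, 0.0117, 0.1149]
ee_rot: [[0.001, 0.593, -0.805], [-0.002, -0.805, -0.593], [-1.0, 0.003, 0.0]]
wrist_force: [-0.1, 0.7, -0.1]
gripper_width: 0.005
```

```bash
python3 arc.py 0.4 0.0 6 16.5;python3 - <<'E'
from h import *
snap('wrist11','wrist')
E
```

```text
t 11.9 tcp [0.5465 0.0117 0.1149] rail [-50.4 -19.4  41.9] yawerr -0.08 tilt [ 0.0014 -0.0025] F [-0.1  0.7 -0.1]
0.4 [-43.8 -21.6] [0.11 0.04]
0.33 [-39.5 -24.4] [0.09 0.  ]
0.27 [-34.9 -27. ] [0.09 0.01]
0.2 [-30.3 -29.2] [0.08 0.02]
0.13 [-25.5 -31.1] [0.08 0.02]
0.07 [-20.5 -32.7] [0.08 0.03]
0.0 [-15.5 -34. ] [0.08 0.03]
```

View pics/wrist11.png

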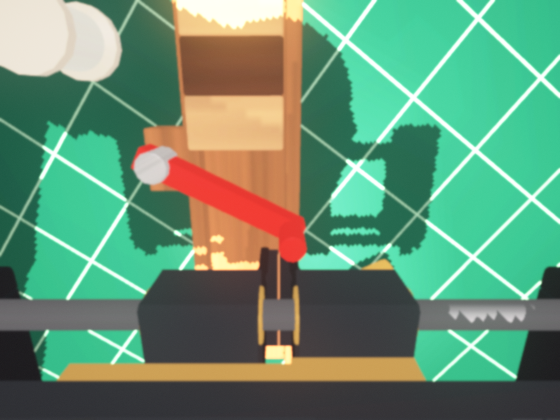

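>>> move_arm:
  series:
    - [[0,0,0,0.1,0.0,0,0],[0,0,0,0.09,0.0,0,0],[0,0,0,0.09,0.01,0,0],[0,0,0,0.07,0.02,0,0],[0,0,0,0.06,0.02,0,0],[0,0,0,0.05,0.02,0,0]]

```text
time_s: 12.7
tcp_pos: [0.5767, 0.0163, 0.1149]
ee_rot: [[0.002, 0.593, -0.805], [-0.003, -0.805, -0.593], [-1.0, 0.003, 0.0]]
wrist_force: [-0.5, -1.4, 0.2]
gripper_width: 0.004
```

Run:
```python
from h import *
state();snap('wrist12','wrist')
```

```text
t 12.7 tcp [0.5767 0.0163 0.1149] rail [-23.4 -33.7  41.9] yawerr -0.07 tilt [ 0.0019 -0.0026] F [-0.5 -1.4  0.2]
```

View pics/wrist12.png

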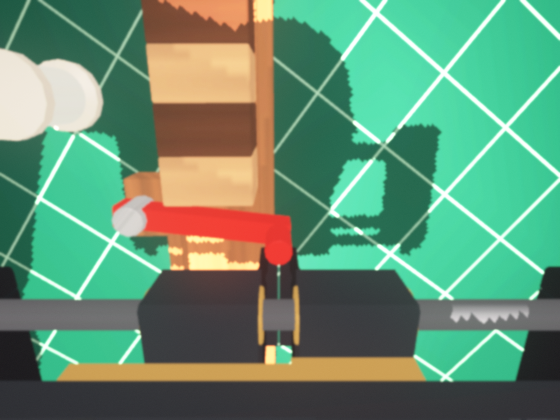

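About 0.1 rad left; finish along rail +x (about 8 mm) and press lightly.

>>> move_arm:
  series:
    - [[0,0,0,0.05,0.03,0,0],[0,0,0,0.05,0.03,0,0],[0,0,0,0.04,0.03,0,0],[0,0,0,0.03,0.02,0,0]]

```text
time_s: 13.25
tcp_pos: [0.5854, 0.0214, 0.1148]
ee_rot: [[-0.005, 0.593, -0.805], [-0.007, -0.805, -0.593], [-1.0, 0.002, 0.008]]
wrist_force: [-4.8, -5.2, 4.8]
gripper_width: 0.005
```

Run:
```python
from h import *
state();snap('wrist13','wrist')
```

```text
t 13.25 tcp [0.5854 0.0214 0.1148] rail [-13.4 -34.8  41.8] yawerr -0.07 tilt [-0.0052 -0.0065] F [-4.8 -5.2  4.8]
```

View pics/wrist13.png

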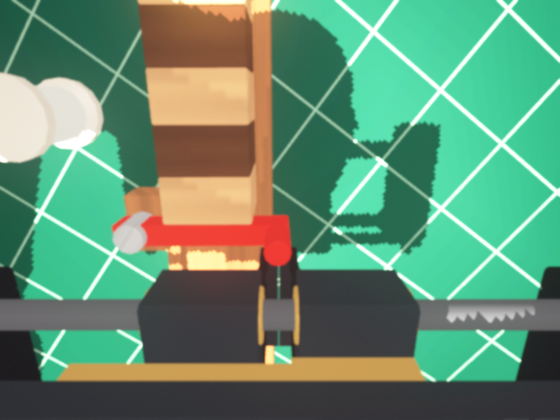

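Force has risen to about 7 N, so the keeper is at its limit. Hold briefly, back straight off along rail -x, then rise.

>>> move_arm:
  series:
    - [[0,0,0,0.01,0.01,0,0],[0,0,0,0,0,0,0],[0,0,0,-0.04,-0.03,0,0],[0,0,0,-0.13,-0.1,0,0],[0,0,0,-0.27,-0.2,0,0],[0,0,0,-0.27,-0.2,0,0],[0,0,0,0,0,0.6,0],[0,0,0,0,0,0.8,0],[0,0,0,0,0,0.8,0],[0,0,0,0,0,0.3,0],[0,0,0,0,0,0,0]]

```text
time_s: 14.68
tcp_pos: [0.5401, -0.0109, 0.2693]
ee_rot: [[0.001, 0.593, -0.805], [-0.003, -0.805, -0.593], [-1.0, 0.003, 0.001]]
wrist_force: [0.1, 0.6, -1.0]
gripper_width: 0.008
```

Run:
```python
from h import *
state();P,a,d=snap('wrist14','wrist')
c,s=np.cos(Y),np.sin(Y)
w=lambda X:np.array([O[0]+(c*X[0]-s*X[1])/1e3,O[1]+(s*X[0]+c*X[1])/1e3,X[2]/1e3+.003])
img=cv2.cvtColor(a,cv2.COLOR_RGB2BGR)
uv=proj(P,np.array([w(p) for p in [(10,22,46),(10,-22,46),(34,22,46),(34,-22,46),(1,42,43),(1,-34,60),(-74*0+1-76*np.sin(.08),42-76*np.cos(.08),60)]]))
print(uv.round(1).tolist())
for u in uv[:6]: cv2.circle(img,tuple(int(round(t*4)) for t in u),8,(255,0,255),1,cv2.LINE_AA,2)
cv2.imwrite('pics/w14.png',cv2.resize(img[40:280,140:420],None,fx=2.5,fy=2.5,interpolation=cv2.INTER_CUBIC))
P,a,d=snap('scene14','scene');save('scene14c',cv2.resize(a[205:325,235:395],None,fx=5,fy=5,interpolation=cv2.INTER_CUBIC))
```

```text
t 14.68 tcp [ 0.5401 -0.0109  0.2693] rail [-69.  -33.8 196.3] yawerr -0.06 tilt [ 0.0007 -0.003 ] F [ 0.1  0.6 -1. ]
[[214.4, 103.0], [264.9, 103.0], [212.8, 73.5], [264.6, 73.4], [193.0, 113.6], [278.8, 114.4], [278.5, 121.8]]
```

View pics/w14.png

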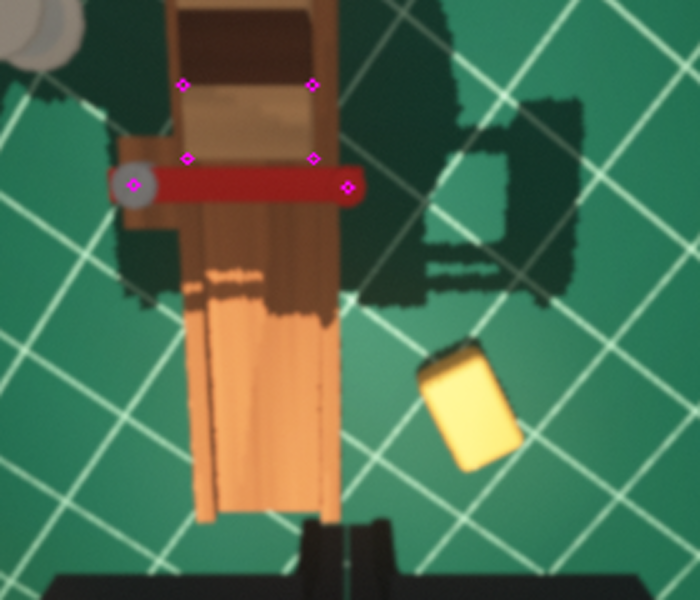

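View pics/scene14c.png

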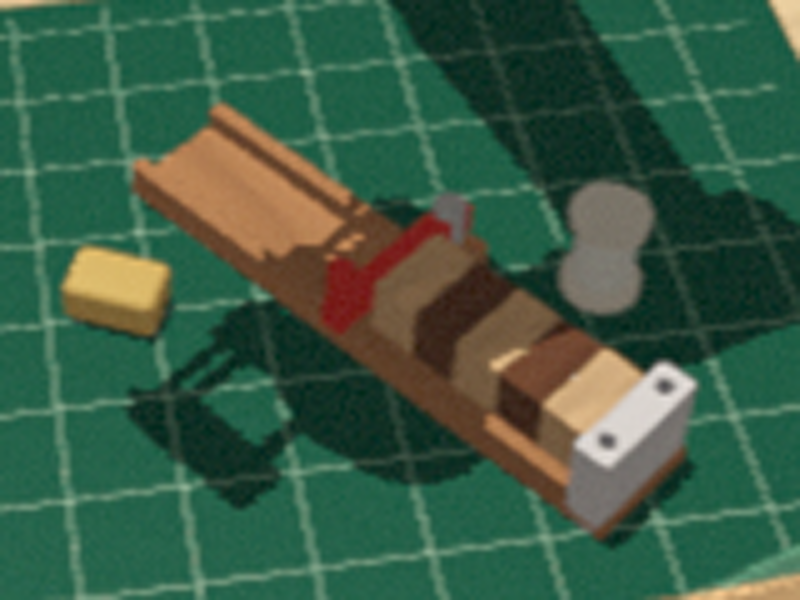

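The keeper lies straight across, with its post on the q = 0 mark. The row is tight, and the spool and wax have not moved. The hand is well clear, so I'm handing in.

```bash
python3 -c "
from station import r
print(r.finish_job())"
```

```text
the job is handed in; nothing more can be done
None
```

The job is done and handed in at about 14.8 s of the 51 s limit. With closed fingertips I pushed the five blocks slowly as one train until they met the stop, where the force rose to about 8–10 N. I held there briefly and backed off. I then swept the keeper shut from about 1.93 rad by its post, pressed it to its limit at about 7 N, backed off and rose clear.

**Last checks, by wrist and scene camera:**
- **Row:** the rear block's edges fall on their expected home positions to about 1 mm, with no visible gaps between blocks.
- **Keeper:** the post sits on the closed mark, within about 0.02 rad by eye.
- **Other things on the bench:** the spool and wax look unmoved. The hand never went near the bottle, tub, folder, brush or the green and turquoise look-alikes; I did not measure those again.
- **Hand:** the fingertips are about 0.2 m above the rail.

**Disagreement:** the top and scene cameras placed the rail about 5 mm either side of the wrist camera's estimate. I used a value close to the wrist camera's, and both contacts and the final overlays agreed with it.

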